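# Register a covered printing block and lift off its stuck cover

### The arm

A 7-joint arm with a two-finger parallel gripper is mounted at the origin on the work surface. World frame = base frame: x ahead of the robot, y to its left, z up, the work surface at z = 0. Lengths are in m, angles in rad, forces in N, time in s.
With the tool pointing down it reaches from about 0.425 to 1.025 m from the base axis. Payload 9.4 kg.
Tool frame: the origin (TCP) lies between the finger pads; the fingertips stand 14 mm ahead of it and the grasp point (between the pads) lies 5 mm behind it (r.tips_ahead is the x of the fingertips in the tool frame, in m); x points along the fingers, y is the direction in which the jaws open and shut, and the axes are right-handed (so a half turn about x gives the same grasp; the last joint's range is limited). The gripper opens to 85 mm and grips with 20 to 120 N. Pads are 22 mm wide; open, the fingers measure 114 mm over their backs; the gripper's body (76 mm by 85 mm) begins 54 mm behind the grasp point. The pads swing forward as they close: fully open they stand 13 mm farther back than shut.
Start: joints at [1.174, 0.599, -0.003, 1.599, 0.002, 0.943, -0.08], TCP at [0.228, -0.688, 0.245] pointing down, gripper open.
Joint ranges: [-2.57, 2.57], [-0.35, 1.97], [-1.29, 1.29], [0.11, 2.56], [-1.05, 4.19], [0.11, 1.86], [-2.63, 2.63]. Speed limits (rad/s): [2.22, 2.22, 3.01, 3.01, 3.14, 3.14, 3.14].

### API

Orientations are given as a unit quaternion [x, y, z, w].
In Python, from workcell import r gives the robot as it stands.
- The arm moves only by the tool move_arm, never from a script. Its argument "series" is a list of rows, each a list of 3 entries, a list of its own where there are three numbers: the opening, from 0 (shut) to 1 (fully open), then the shift along the world's x, y, z in mm, then the turn, a rotation vector about the world's x, y, z in degrees. A call has 1 to 5 rows; each row is the pose to reach, as a shift and turn from the pose commanded when the call began; what a row does not reach only later rows make up. A row lasts 1/12 s, in which the tool goes at most 41.7 mm and 7.16 degrees, less where a joint would pass 70% of its speed; a pose out of reach is approached as far as the arm can. A call with a gripper value outside its range is refused whole. The fingers move at their own pace and stop on an object; the grip force is fixed at half the most. Time passes only in rows, so rows that repeat a pose let the fingers close. It gives the time, the measured TCP pose, the force and the opening at its end, in the units of the state.
- r.state(): the state, without advancing time (a new reading comes with each control period).
- r.capture(name): name is "side" or "top" or "wrist"; returns a dict with "frame" (384x512x3 uint8, red, green, blue), "intrinsics" (3x3 intrinsics, pixels), "R" (3x3) and "t" (3): a world point X has camera coordinates R X + t. Camera axes: x right, y down, z forward; pixel columns grow to the right and rows downward; lengths in m; the calibration is good to about 2 mm. A picture is of the moment at which its call begins. There is no depth.
- r.finish_job(): hands the job in, once; it reports no verdict.
The state is a dict: "time": time; "q": joint angles; "joint_vel": joint speeds; "joint_efforts": joint torques, N m; "tool_pos": TCP position; "tcp_rot": TCP orientation; "wrist_force": force on the tool from outside, world axes, zero at the start; "moment": the same for the moment, N m; "width": opening from 0.0 (shut) to 1.0 (fully open).
Only numpy, scipy, OpenCV 4.12 (cv2) and the standard library are available. Lean on these libraries where they do the work, as an engineer would, in place of code of your own. Each camera call takes 0.05 s, during which the arm holds its last target.

### The job

Push the carrier plate, with its covered printing block, fully home in the registration bed: against both headed dowels at the far side and the lipped stop at the left, so that it lies flat under their heads. Then lift the stuck steel cover straight off by its handle, without lifting the plate or dragging it out of its place, and set the cover down gently, open side down, in the middle of the cork mat. Leave the other things on the table where they are.

Things in the scene. Friction and masses are not known exactly. Their poses are not given: they have to be found in the camera images.
- jig: fixed grey registration bed on the table, 320 (x) x 280 (y) x 10 mm thick; its place varies. Origin: centre of its underside; x away from the robot, y left (turned up to 0.2 rad), z up. Two headed dowels stand at its far side and a lipped stop at its left; heads and lip reach 10 mm over the edges of a plate pushed home and keep it from being lifted
- dowel_right (a point): foot of the right dowel, on the bed's top at (116, -30) mm in the bed's frame: steel, shank 12 mm across, round head 32 mm across; head from 11 to 17 mm above the bed's top
- dowel_left (a point): foot of the left dowel, alike, at (116, 35) mm in the bed's frame
- stop_face (a point): middle of the stop's upright face, at the bed's top, (20, 103) mm in the bed's frame: steel bar 90 mm long along x, facing -y, with a lip that reaches 10 mm out over the bed (to y = 93 mm), 11 to 17 mm above the bed's top
- jig_home (a point): point on the bed's top surface, at (30, 30, 10) mm in the bed's frame, with the bed's axes: plate's origin lies here, its axes parallel to the bed's, when the plate is home against both dowels and the stop
- plate: loose aluminium carrier plate, 160 (x) x 146 (y) x 8 mm, lying on the bed 40 to 85 mm short of home in x, 30 to 60 mm in y, turned up to 0.25 rad from the bed. Origin: centre of its underside; x away from the robot, y left. Its near (-x) and right (-y) edges are turned up, 6 mm thick, to 28 mm above its underside (the right one up to x = 50 mm): push there, from outside. 0.5 to 0.7 kg with its block
- block_top (a point): middle of the top of the printing block bolted to the plate, under the cover at the start: wooden, 81 (x) x 75 (y) mm, centred at (16, 14) mm in the plate's frame, its top 48 mm above the plate's underside
- cover: loose steel box cover, open below, over the block with 1.5 mm play: 90 (x) x 84 (y) x 48 mm high, 3 mm walls, 0.28 kg, standing on the plate. Origin: centre of its lower rim, axes as the plate's. Stuck: sprung clips in the block's y sides hold it with 8 to 12 N, so a plate not held down comes up with it. They let go after about 25 mm of lift; clear of the block after 40 mm
- cover_grip (a point): middle of the cover's handle bar, 75 mm above the cover's origin: dark wooden bar along the cover's x, 74 mm long, 20 mm wide, 18 mm high, on two posts 18 mm high; its top is 84 mm above the cover's lower rim. Pinch it across its width from above
- mat: fixed square cork mat, 160 x 160 x 6 mm, on the table to the left or to the right of the bed; origin at the centre of its underside
- slab: fixed marble inking slab, 150 x 180 x 10 mm, with black ink marks, on the other side of the bed; origin at the centre of its underside. Not used
- brayer: rubber hand roller with a dark wooden handle, 220 mm long, 140 mm wide, 42 mm high, lying near the robot to its left; origin under the roller, handle towards its own -x
- ink_tin_a: dark closed ink tin, 84 mm across, 60 mm high, beside the bed, far left; origin at the centre of its underside
- ink_tin_b: bright closed ink tin, 72 mm across, 50 mm high, beside the bed, far right; origin at the centre of its underside
- bowl: white bowl, 120 mm across, 50 mm high, far right; origin at the centre of its underside
- ink_knife: flat ink spatula, 200 mm long, lying near the robot to its right; origin at the middle of its underside
- solvent: grey closed bottle, 70 mm across, 170 mm high, far left; origin at the centre of its underside
There are look-alikes about, which are no part of the job. What is shaped like the cover but orange is not meant.

How it is judged:
On the way, in this order (a step that is already met when the one before it is completed fails the run):
1. the plate is home against dowels and stop, with its cover still on (x of plate in the frame of jig_home between -0.005 and 0.005 m and y of plate in the frame of jig_home between -0.005 and 0.005 m and angle between the x axis of plate and the x axis of jig_home, either way round below 0.04 rad and z of plate in the frame of jig_home below 0.005 m and z of cover in the frame of plate below 0.012 m), for 0.2 s.
2. the cover is lifted clear of the block and the plate is still home (x of plate in the frame of jig_home between -0.006 and 0.006 m and y of plate in the frame of jig_home between -0.006 and 0.006 m and angle between the x axis of plate and the x axis of jig_home, either way round below 0.04 rad and z of plate in the frame of jig_home below 0.005 m and z of cover in the frame of plate above 0.05 m), for 0.1 s.
At the end, for the whole second after the job is handed in: The plate lies flat on the bed, within 6 mm of home in x and y and 0.04 rad of square; the cover stands open side down on the cork mat, its centre within 35 mm of the mat's centre, at rest (x of plate in the frame of jig_home between -0.006 and 0.006 m and y of plate in the frame of jig_home between -0.006 and 0.006 m and angle between the x axis of plate and the x axis of jig_home, either way round below 0.04 rad and z of plate in the frame of jig_home below 0.005 m and angle between cover's own z axis and vertical below 0.06 rad and height (world z) of cover between 0.003 and 0.009 m and horizontal distance between cover and mat below 0.035 m and linear speed of each of cover, plate below 0.02 m/s); the robot touches nothing.
It fails at once if the plate is lifted off the bed (10 mm) or tipped (z of plate in the frame of jig_home above 0.01 m or angle between plate's own z axis and vertical above 0.1 rad).
It fails at once if the cover is dropped: let go in the air more than 10 mm above the mat (contact force between cover and anything else below 0.2 N and height (world z) of cover above 0.016 m).
It fails at once if the cover is slammed on the mat (over 80 N) (contact force between cover and mat above 80 N).
It fails at once if another thing is moved by more than 30 mm (distance of any of brayer, ink_tin_a, ink_tin_b, bowl, ink_knife, solvent from where it was at the start of the episode above 0.03 m).
It also fails if it takes over 61 s, if anything falls off the work surface, if the arm or the gripper's body presses on something with over 40 N, if the wrist force passes 120 N, or if a joint passes its speed limit or range.

## Working session

There is one attempt and no reset: what is moved stays moved. The work goes in short steps, Python scripts to look and compute and a tool call to move; the robot and the scene stay as the last step left them, time stands still between calls to the robot, and variables do not carry over. Pictures are saved under pics/ and viewed, and the job is handed in when it is done.

Besides the shell and the picture viewer there is one more tool, called after "Emit:" as name(argument=value, ...) on one line, values as JSON. move_arm: Moves the arm, as the interface text tells. Its arguments: {"type":"object","properties":{"series":{"type":"array","items":{"type":"array"}}},"required":["series"]}

```bash
ls; mkdir -p pics
python3 - <<'E'
from workcell import r
import cv2
for n in ("side","top","wrist"):
    c=r.capture(n); cv2.imwrite(f"pics/{n}0.png",c["frame"][:,:,::-1])
    import numpy as np
    np.savez(f"{n}0.npz",**c)
    print(n,c["intrinsics"].round(1).tolist(),c["R"].round(3).tolist(),c["t"].round(3).tolist())
print(r.state()); print(r.tips_ahead)
E
```

```text
pics
side [[447.1, 0.0, 252.4], [0.0, 447.1, 190.2], [0.0, 0.0, 1.0]] [[0.989, -0.146, 0.015], [-0.076, -0.596, -0.799], [0.126, 0.79, -0.601]] [-0.545, 0.117, 1.035]
top [[457.7, 0.0, 256.7], [0.0, 457.7, 189.3], [0.0, 0.0, 1.0]] [[0.028, -1.0, 0.004], [-0.99, -0.029, -0.135], [0.135, -0.0, -0.991]] [-0.019, 0.582, 1.311]
wrist [[278.6, 0.0, 260.5], [0.0, 278.6, 189.9], [0.0, 0.0, 1.0]] [[0.315, -0.949, -0.001], [-0.911, -0.303, 0.279], [-0.265, -0.087, -0.96]] [-0.725, -0.038, 0.379]
{'time': 0.15, 'q': array([ 1.17429859,  0.60000516, -0.00255957,  1.59994141,  0.00179439,
        0.94291632, -0.07978207]), 'joint_vel': array([ 6.15555030e-05, -1.67090273e-03,  1.13770002e-03, -2.67782919e-03,
       -7.96591306e-05, -1.58882327e-03, -1.11167989e-03]), 'joint_efforts': array([ 2.72165547e-03, -7.77002621e+01,  1.56669963e+00, -2.58240044e+01,
        1.25333027e-02,  6.81003265e-03, -1.11684281e-05]), 'tool_pos': array([ 0.22781842, -0.68791394,  0.24457068]), 'tcp_rot': array([-0.69797315, -0.1130495 ,  0.69818984, -0.1121795 ]), 'wrist_force': array([-0.03898643, -0.59590968,  0.56203149]), 'moment': array([-0.03463529,  0.04240426, -0.0165359 ]), 'width': 0.9957324113741091}
0.014
```

View pics/top0.png

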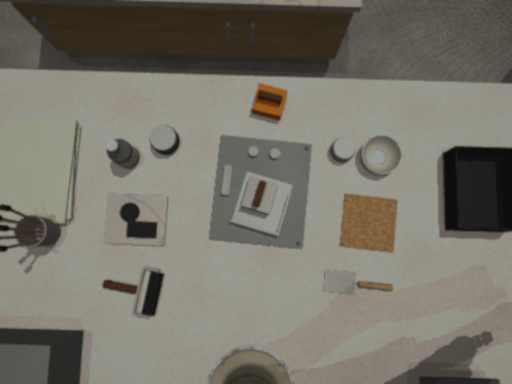

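View pics/side0.png

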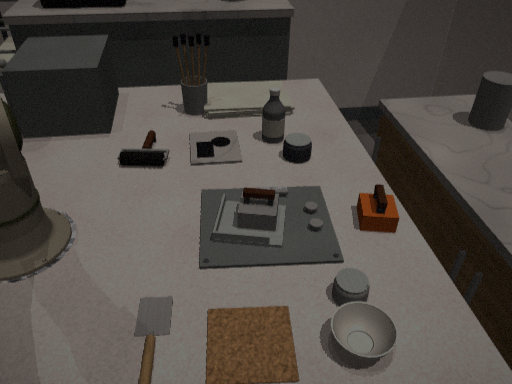

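View pics/wrist0.png

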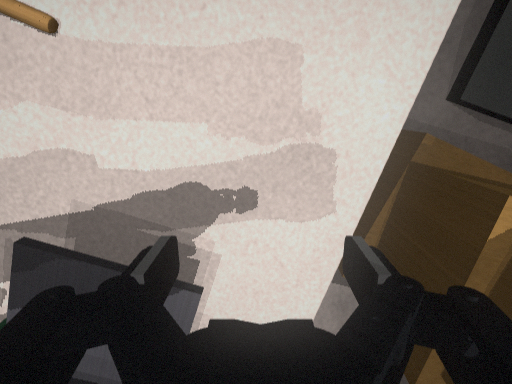

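Run:
```python
import cv2
a=cv2.imread("pics/top0.png")[125:255,200:320]; cv2.imwrite("pics/ctop0.png",cv2.resize(a,None,fx=4.6,fy=4.6,interpolation=cv2.INTER_CUBIC))
a=cv2.imread("pics/side0.png")[175:270,190:345]; cv2.imwrite("pics/cside0.png",cv2.resize(a,None,fx=5,fy=5,interpolation=cv2.INTER_CUBIC))
```

```text
(no output)
```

View pics/ctop0.png

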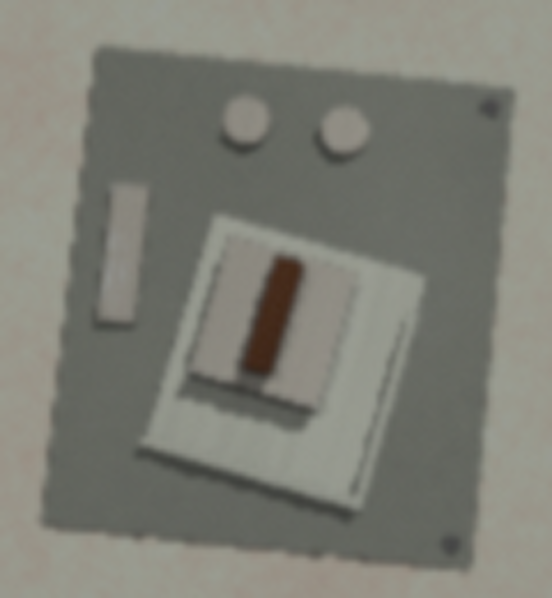

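View pics/cside0.png

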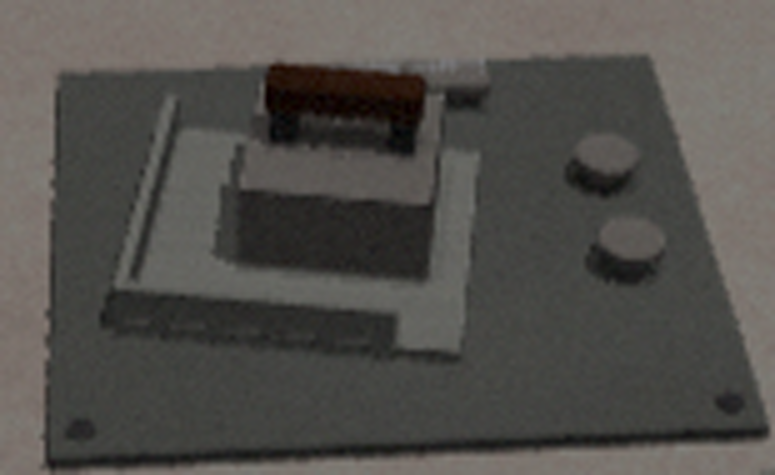

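```bash
cat > h.py <<'E'
import numpy as np,cv2
from workcell import r
def ray(c,uv,z):
    K,R,t=c["intrinsics"],c["R"],c["t"]
    d=R.T@np.linalg.inv(K)@np.array([uv[0],uv[1],1.]); o=-R.T@t
    return o+d*(z-o[2])/d[2]
def proj(c,X):
    p=c["intrinsics"]@(c["R"]@np.asarray(X,float)+c["t"]); return p[:2]/p[2]
def tri(c1,u1,c2,u2):
    P=[c["intrinsics"]@np.c_[c["R"],c["t"]] for c in (c1,c2)]
    X=cv2.triangulatePoints(P[0],P[1],np.array(u1,float),np.array(u2,float)); return (X[:3]/X[3]).ravel()
def Rz(a): return np.array([[np.cos(a),-np.sin(a)],[np.sin(a),np.cos(a)]])
E
python3 - <<'E'
from h import *
c=dict(np.load("top0.npz")); s=dict(np.load("side0.npz"))
f=c["frame"]; 
for p in [(230,230),(300,160),(260,225),(275,225),(254,152),(226,180),(260,195),(235,150),(210,130),(252,215)]: print(p,f[p[1],p[0]])
g=f.astype(int)
# red minus blue
T=lambda u,v:(200+u/4.6-.4,125+v/4.6-.4)
S=lambda u,v:(190+u/5-.4,175+v/5-.4)
print("bed corners FL FR NR NL")
P=np.array([ray(c,T(*p),.010) for p in [(96,47),(514,90),(470,570),(43,523)]])
print(P.round(4)); print(np.linalg.norm(P-np.roll(P,-1,0),axis=1), P.mean(0))
print("dowels top L,R"); D=np.array([ray(c,T(*p),.027) for p in [(246,120),(345,132)]]); print(D.round(4),np.linalg.norm(D[0]-D[1]))
D=np.array([ray(s,S(*p),.027) for p in [(607,158),(630,240)]]); print("side",D.round(4))
print("plate FL FR(top 18mm) NR,NL bottom? top at 38mm")
P=np.array([ray(c,T(*p),z) for p,z in [((216,214),.018),((425,273),.018),((360,511),.03),((138,450),.03)]]);print(P.round(4))
print(np.linalg.norm(P-np.roll(P,-1,0),axis=1))
# handle
hsv=cv2.cvtColor(f[125:255,200:320],cv2.COLOR_RGB2HSV)
m=((g[...,0]-g[...,2]>40)&(g[...,0]<140)); m[:125]=0;m[255:]=0;m[:,:200]=0;m[:,320:]=0
ys,xs=np.nonzero(m); print("handle px",len(xs),xs.mean(),ys.mean(),cv2.minAreaRect(np.c_[xs,ys].astype(np.float32)))
E
```

```text
(230, 230) [ 99 100  94]
(300, 160) [102 104  98]
(260, 225) [148 151 141]
(275, 225) [150 153 143]
(254, 152) [141 138 129]
(226, 180) [137 134 126]
(260, 195) [67 42 29]
(235, 150) [ 98 101  94]
(210, 130) [152 148 137]
(252, 215) [117 119 110]
bed corners FL FR NR NL
[[ 0.7511  0.1136  0.01  ]
 [ 0.7299 -0.1654  0.01  ]
 [ 0.4125 -0.1408  0.01  ]
 [ 0.4348  0.1355  0.01  ]]
[0.27975836 0.31840151 0.2772379  0.31706119] [ 0.58204475 -0.01428716  0.01      ]
dowels top L,R
[[ 0.7005  0.012   0.027 ]
 [ 0.6944 -0.053   0.027 ]] 0.06532224553528682
side [[ 0.6984  0.0054  0.027 ]
 [ 0.6938 -0.0564  0.027 ]]
plate FL FR(top 18mm) NR,NL bottom? top at 38mm
[[ 0.6391  0.0299  0.018 ]
 [ 0.604  -0.1078  0.018 ]
 [ 0.4476 -0.0681  0.03  ]
 [ 0.4824  0.0747  0.03  ]]
[0.14209573 0.1617731  0.1470312  0.16342851]
handle px 54 259.537037037037 190.62962962962962 ((259.1468200683594, 192.84405517578125), (3.4481747150421143, 21.83843994140625), 16.699243545532227)
```

Run:
```python
from h import *
from scipy.spatial.transform import Rotation as Ro
s=r.state(); print(Ro.from_quat(s["tcp_rot"]).as_matrix().round(3))
c=dict(np.load("top0.npz"))
f=c["frame"].astype(int)
# mat mask
m=((f[...,0]-f[...,2]>35)).astype(np.uint8); m[:,:330]=0; m[:185]=0;m[260:]=0; m[:,405:]=0
k,_=cv2.findContours(m,cv2.RETR_EXTERNAL,cv2.CHAIN_APPROX_NONE); k=max(k,key=cv2.contourArea); b=cv2.minAreaRect(k); print(b)
P=np.array([ray(c,p,.006) for p in cv2.boxPoints(b)]);print(P.round(4),P.mean(0),np.linalg.norm(P-np.roll(P,1,0),axis=1))
# handle centre at top z=.102
m=((f[...,0]-f[...,2]>22)&(f[...,0]<100)).astype(np.uint8); m[:170]=0;m[220:]=0;m[:,:245]=0;m[:,:][:,280:]=0
k,_=cv2.findContours(m,cv2.RETR_EXTERNAL,cv2.CHAIN_APPROX_NONE); k=max(k,key=cv2.contourArea); b=cv2.minAreaRect(k); print(b)
P=np.array([ray(c,p,.100) for p in cv2.boxPoints(b)]);print(P.round(4),P.mean(0),np.linalg.norm(P-np.roll(P,1,0),axis=1))
pc=np.array([.544,-.019])
print("pred grip",pc+Rz(-.25)@[.016,.014])
```

```text
[[-0.     0.314 -0.949]
 [ 0.001 -0.949 -0.314]
 [-1.    -0.001  0.   ]]
((368.774169921875, 222.62136840820312), (53.424922943115234, 53.4249267578125), 5.440331935882568)
[[ 0.4211 -0.2539  0.006 ]
 [ 0.5812 -0.2687  0.006 ]
 [ 0.5704 -0.4295  0.006 ]
 [ 0.4106 -0.4122  0.006 ]] [ 0.49582622 -0.34106701  0.006     ] [0.15863844 0.16076707 0.16115674 0.16069075]
((258.8500061035156, 192.9499969482422), (6.008327484130859, 24.66576385498047), 18.434947967529297)
[[ 0.5323  0.0096  0.1   ]
 [ 0.5994 -0.0105  0.1   ]
 [ 0.5944 -0.0267  0.1   ]
 [ 0.5274 -0.0066  0.1   ]] [ 0.56339587 -0.00853955  0.1       ] [0.01686431 0.06999846 0.01698379 0.06996216]
pred grip [ 0.56296625 -0.00939369]
```

Emit:
move_arm(series=[[1,[218,694,-20],[0,0,-33]],[1,[218,694,-20],[0,0,-33]],[1,[218,694,-20],[0,0,-33]],[1,[218,694,-20],[0,0,-33]],[1,[218,694,-20],[0,0,-33]]])

```text
time: 0.57
tool_pos: [0.2904, -0.4875, 0.2392]
tcp_rot: [-0.701, 0.093, 0.701, 0.093]
wrist_force: [0.4, 0.8, -0.7]
width: 0.999
```

Emit:
move_arm(series=[[1,[156,494,0],[0,0,0]],[1,[156,494,0],[0,0,0]],[1,[156,494,0],[0,0,0]],[1,[156,494,0],[0,0,0]],[1,[156,494,0],[0,0,0]]])

```text
time: 0.98
tool_pos: [0.3532, -0.2889, 0.2396]
tcp_rot: [0.701, -0.09, -0.701, -0.09]
wrist_force: [1.4, -0.2, 0.2]
width: 1.0
```

Run:
```python
from h import *
s=r.state(); print(s["tool_pos"],s["q"].round(2))
```

```text
[ 0.353163   -0.28894393  0.23958833] [ 0.46  0.29  0.13  2.21 -0.06  0.65 -1.2 ]
```

Emit:
move_arm(series=[[1,[93,295,0],[0,0,0]],[1,[93,295,0],[0,0,0]],[1,[93,295,0],[0,0,0]],[1,[93,295,0],[0,0,0]],[1,[93,295,0],[0,0,0]]])

```text
time: 1.4
tool_pos: [0.4158, -0.0902, 0.2397]
tcp_rot: [0.701, -0.09, -0.701, -0.09]
wrist_force: [1.3, -0.6, -0.1]
width: 0.996
```

Run:
```python
from h import *
s=r.state(); print(s["tool_pos"],s["q"].round(2))
```

```text
[ 0.4158332  -0.09020744  0.23973963] [ 0.03  0.25  0.06  2.26 -0.03  0.63 -1.71]
```

Emit:
move_arm(series=[[1,[28,96,0],[0,0,0]],[1,[28,96,0],[0,0,0]],[1,[28,96,0],[0,0,0]],[1,[28,96,-100],[0,0,0]],[1,[28,96,-100],[0,0,0]]])

```text
time: 1.82
tool_pos: [0.4459, 0.0058, 0.1569]
tcp_rot: [0.704, -0.088, -0.699, -0.09]
wrist_force: [-0.1, -0.1, -0.7]
width: 1.0
```

Emit:
move_arm(series=[[1,[0,0,-60],[0,0,0]],[1,[0,0,-90],[0,0,0]],[1,[0,0,-90],[0,0,0]]])

```text
time: 2.07
tool_pos: [0.4414, 0.0039, 0.0606]
tcp_rot: [-0.698, 0.091, 0.704, 0.089]
wrist_force: [-0.7, -0.6, 0.9]
width: 1.002
```

```bash
cat > look.py <<'E'
import sys
from h import *
def look(n,tag,box,k):
    c=r.capture(n); np.savez(f"{n}{tag}.npz",**c)
    a=c["frame"][box[1]:box[3],box[0]:box[2],::-1]; cv2.imwrite(f"pics/{n}{tag}.png",cv2.resize(a,None,fx=k,fy=k,interpolation=cv2.INTER_CUBIC))
if __name__=="__main__":
    t=sys.argv[1]
    look("top",t,(200,125,320,275),3.9); look("side",t,(170,100,350,275),3.4)
    s=r.state(); print(s["time"],s["tool_pos"].round(4),s["q"].round(2),s["wrist_force"].round(1))
E
python3 look.py 1
```

```text
2.1667 [0.4425 0.0036 0.0649] [-0.14  0.61  0.01  2.37 -0.03  0.16 -1.94] [ 0.8 -0.2 -0.1]
```

View pics/side1.png

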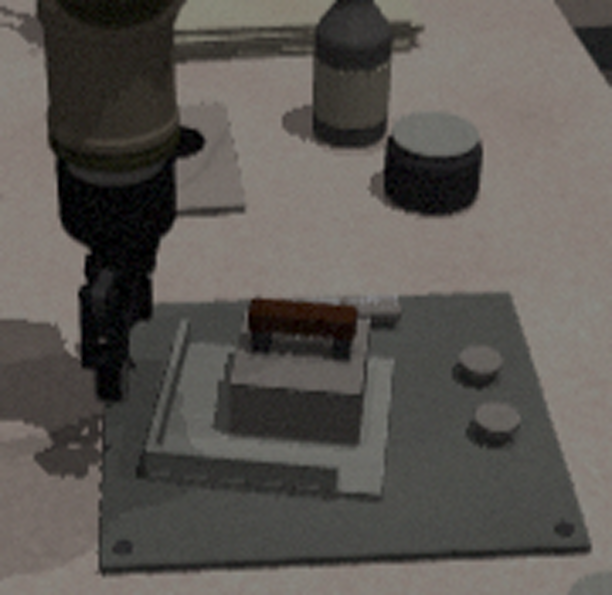

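View pics/top1.png

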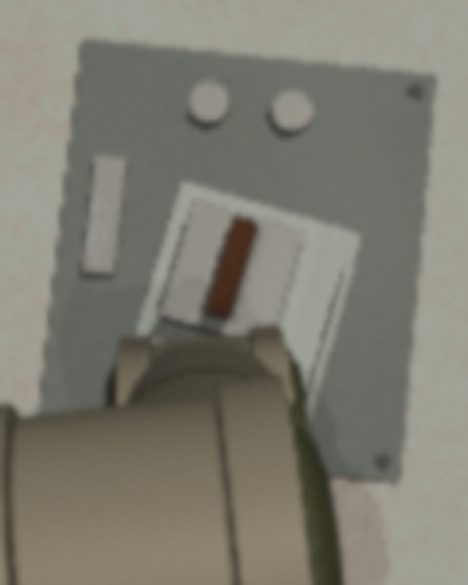

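Emit:
move_arm(series=[[1,[3,0,-20],[0,0,0]],[1,[5,0,-30],[0,0,0]],[1,[5,0,-30],[0,0,0]]])

```text
time: 2.42
tool_pos: [0.4504, 0.0034, 0.0392]
tcp_rot: [0.702, -0.091, -0.7, -0.09]
wrist_force: [1.0, -0.4, 0.6]
width: 1.001
```

```bash
python3 look.py 2
python3 - <<'E'
from h import *
from scipy.spatial.transform import Rotation as Ro
print(Ro.from_quat(r.state()["tcp_rot"]).as_matrix().round(3))
E
```

```text
2.5167 [0.4508 0.0033 0.0391] [-0.1   0.67 -0.05  2.37  0.3   0.11 -2.26] [ 0.1 -0.   0.5]
[[ 0.003 -0.254 -0.967]
 [-0.001 -0.967  0.254]
 [-1.    -0.    -0.003]]
```

View pics/side2.png

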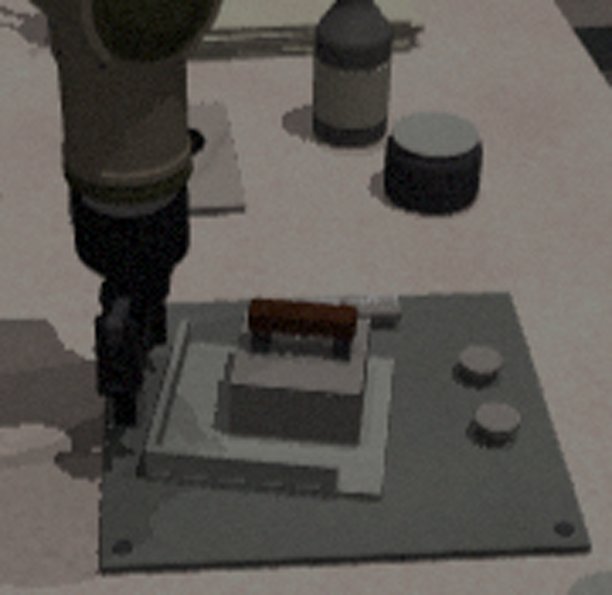

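Run:
```python
from h import *
s=dict(np.load("side2.npz"))
for z in (.02,.03,.04): 
  p=proj(s,[.4508-.012,.0033-.048,z]); print(z,(p-[170,100])*3.4)
```

```text
0.02 [128.70917808 444.89851059]
0.03 [128.05230421 433.98395514]
0.04 [127.38777754 422.94224138]
```

Emit:
move_arm(series=[[0.35,[0,0,0],[0,0,0]],[0.35,[2,0,-1],[0,0,0]],[0.35,[4,0,-2],[0,0,0]],[0.35,[7,0,-3],[0,0,0]],[0.35,[10,-1,-4],[0,0,0]]])

```text
time: 2.93
tool_pos: [0.4572, 0.0024, 0.0331]
tcp_rot: [-0.7, 0.091, 0.703, 0.09]
wrist_force: [-9.4, 1.8, 6.1]
width: 0.353
```

```bash
python3 look.py 3
```

```text
3.0333 [0.4574 0.0022 0.0327] [-0.09  0.68 -0.05  2.35  0.29  0.12 -2.25] [-3.8 -1.2  2.7]
```

View pics/side3.png

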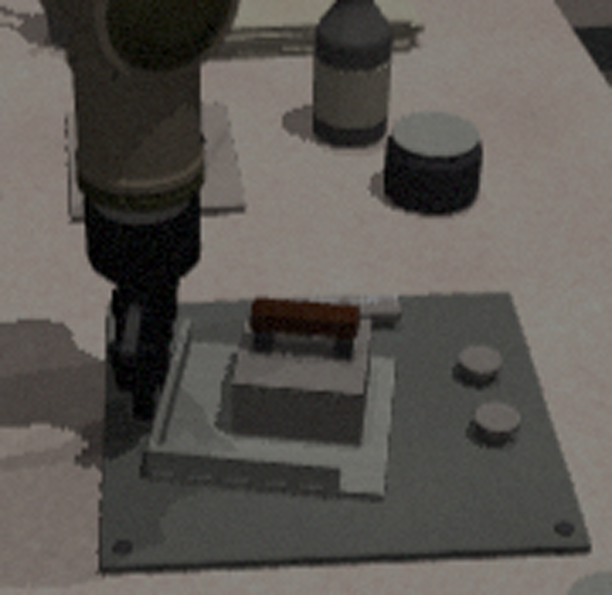

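View pics/top3.png

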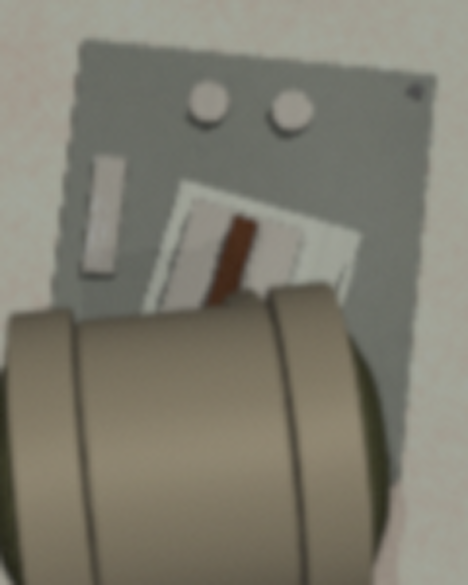

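Emit:
move_arm(series=[[0.35,[6,0,0],[0,0,1]],[0.35,[12,-1,0],[0,0,2.5]],[0.35,[18,-1,0],[0,0,4]],[0.35,[24,-2,0],[0,0,6]],[0.35,[28,-2,0],[0,0,8]]])

```text
time: 3.45
tool_pos: [0.4845, -0.0001, 0.0326]
tcp_rot: [-0.704, 0.042, 0.708, 0.04]
wrist_force: [-8.4, -0.1, 5.2]
width: 0.35
```

```bash
python3 look.py 4
```

```text
3.55 [0.4857 0.     0.0326] [-0.05  0.69 -0.1   2.28  0.36  0.19 -2.16] [-4.  -1.6  1.7]
```

View pics/side4.png

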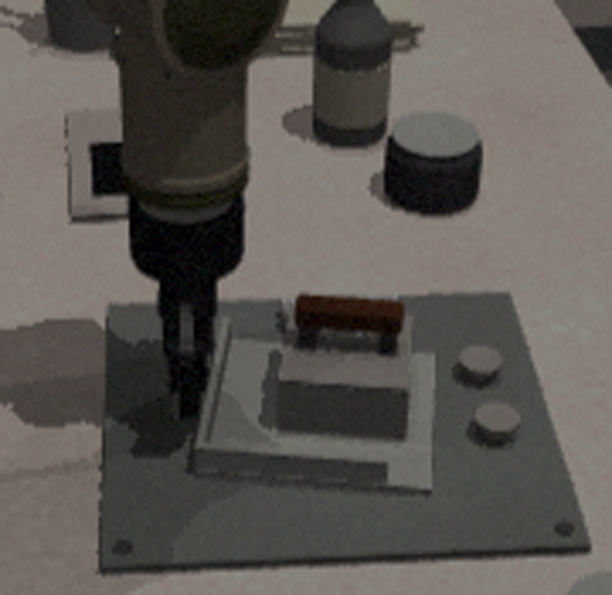

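View pics/top4.png

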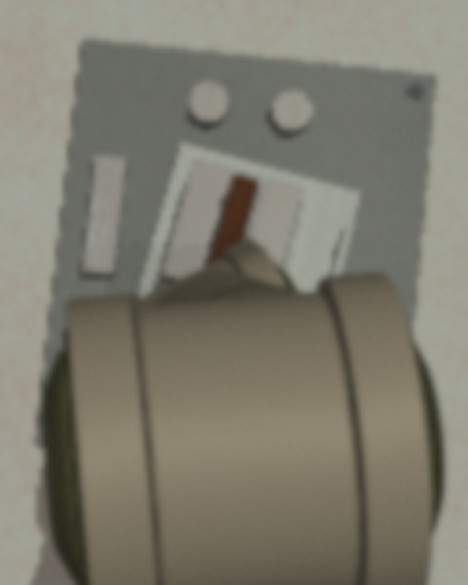

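```bash
cat > plate.py <<'E'
from h import *
import sys
# args: tag, then top-crop FL u v, FR u v (scale 3.9 offset 200,125)
def pose(tag,fl,fr,ofs=(200,125),k=3.9):
    c=dict(np.load(f"top{tag}.npz"))
    A,B=[ray(c,(ofs[0]+p[0]/k-.4,ofs[1]+p[1]/k-.4),.018) for p in (fl,fr)]
    d=(A-B)[:2]; a=-np.arctan2(d[0],d[1]); m=(A+B)[:2]/2-Rz(a)@[.08,0]
    H=np.array([.6141,.0134]); b=Rz(.074)@(m-H)
    print("len",np.linalg.norm(d).round(4),"yaw",a.round(3),"rel",(a+.074).round(3),"centre",m.round(4),"in home frame",b.round(4))
v=list(map(float,sys.argv[2:6])); pose(sys.argv[1],v[:2],v[2:])
E
python3 plate.py 1 183 183 360 234;python3 plate.py 4 183 145 358 193
```

```text
len 0.1421 yaw -0.255 rel -0.181 centre [ 0.5425 -0.0186] in home frame [-0.069  -0.0372]
len 0.1405 yaw -0.243 rel -0.169 centre [ 0.5732 -0.018 ] in home frame [-0.0385 -0.0343]
```

Emit:
move_arm(series=[[0.35,[-7,0,0],[0,0,0]],[1,[-9,0,-2],[0,0,0]],[1,[-9,0,-6],[0,0,2]],[1,[-9,0,-8],[0,0,2]],[1,[-9,0,-8],[0,0,2]]])

```text
time: 3.97
tool_pos: [0.4784, 0.001, 0.0243]
tcp_rot: [-0.706, 0.029, 0.707, 0.029]
wrist_force: [-0.6, 0.3, 0.1]
width: 0.9
```

```bash
python3 look.py 5
```

```text
4.0667 [0.4784 0.0009 0.0246] [-0.06  0.7  -0.08  2.31  0.39  0.14 -2.16] [ 0.4 -0.3  0.6]
```

View pics/side5.png

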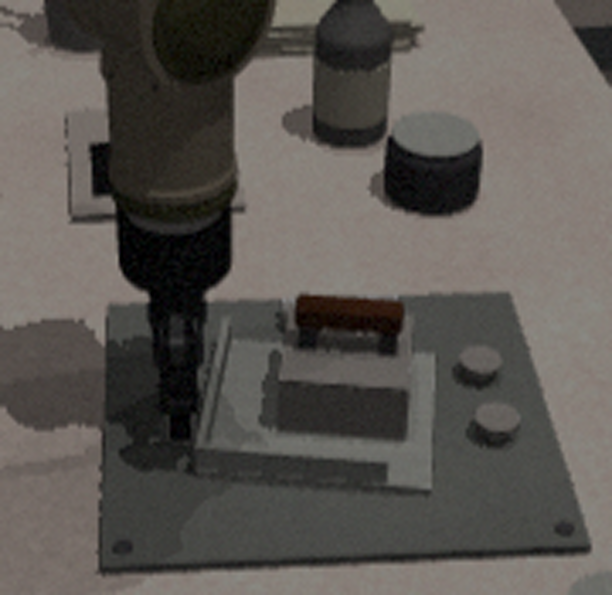

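Emit:
move_arm(series=[[1,[7,0,0],[0,0,0]],[1,[13,-1,0],[0,0,0]],[1,[19,-1,0],[0,0,0]],[1,[25,-2,0],[0,0,0]],[1,[30,-2,0],[0,0,0]]])

```text
time: 4.48
tool_pos: [0.5088, -0.0017, 0.0247]
tcp_rot: [-0.706, 0.029, 0.707, 0.029]
wrist_force: [-3.6, -1.5, -2.1]
width: 1.002
```

```bash
python3 look.py 6
```

```text
4.5833 [ 0.5099 -0.0012  0.0249] [-0.03  0.72 -0.12  2.23  0.38  0.21 -2.14] [0.2 0.1 0.6]
```

View pics/side6.png

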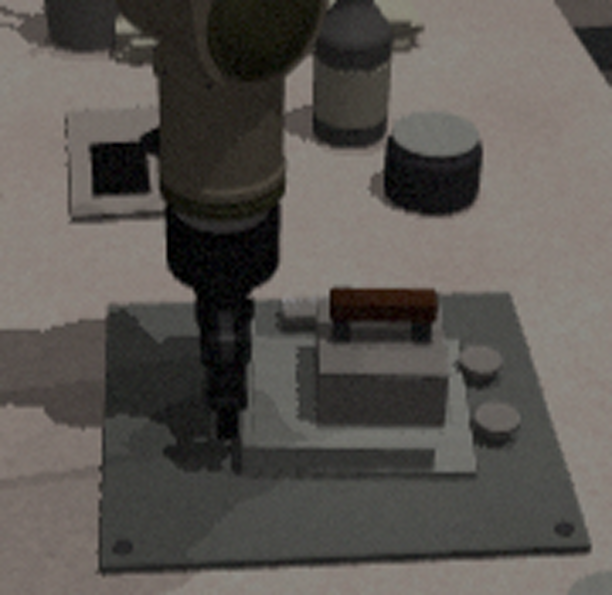

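View pics/top6.png

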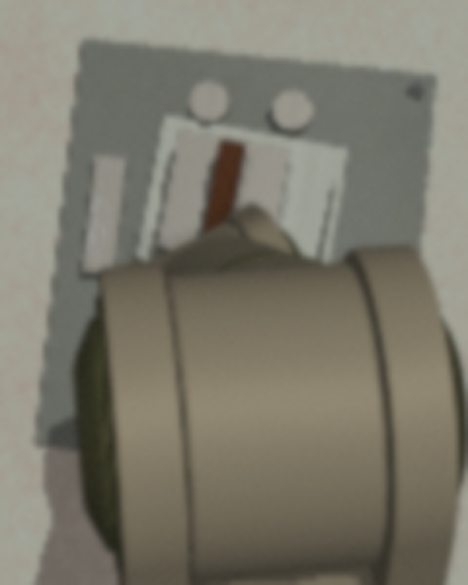

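```bash
python3 plate.py 6 168 115 346 150
```

```text
len 0.1408 yaw -0.169 rel -0.095 centre [ 0.6004 -0.0127] in home frame [-0.0117 -0.027 ]
```

Emit:
move_arm(series=[[1,[3,0,0],[0,0,0]],[1,[6,0,0],[0,0,0]],[1,[8,-1,0],[0,0,0]],[1,[10,-1,0],[0,0,0]]])

```text
time: 4.92
tool_pos: [0.517, -0.0027, 0.0248]
tcp_rot: [-0.705, 0.029, 0.708, 0.029]
wrist_force: [-6.2, -0.6, 2.4]
width: 0.998
```

Emit:
move_arm(series=[[1,[2,0,0],[0,0,0]],[1,[4,0,0],[0,0,0]],[1,[4,0,0],[0,0,0]]])

```text
time: 5.17
tool_pos: [0.5208, -0.0029, 0.0248]
tcp_rot: [-0.705, 0.03, 0.708, 0.029]
wrist_force: [-6.1, -3.1, 2.3]
width: 1.003
```

```bash
python3 look.py 7
```

```text
5.2667 [ 0.5208 -0.0029  0.0248] [-0.01  0.72 -0.13  2.21  0.38  0.24 -2.14] [-6.2 -3.1  1.8]
```

View pics/top7.png

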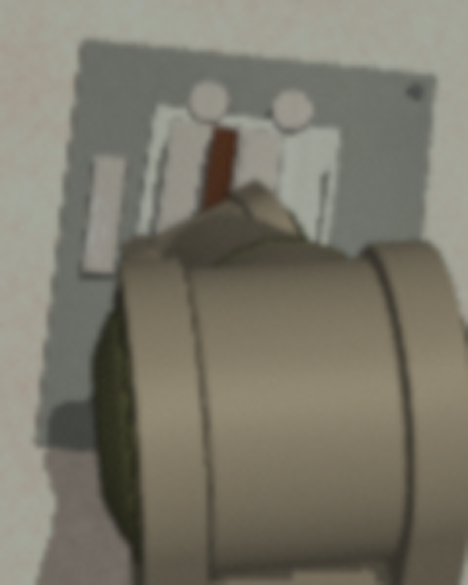

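View pics/side7.png

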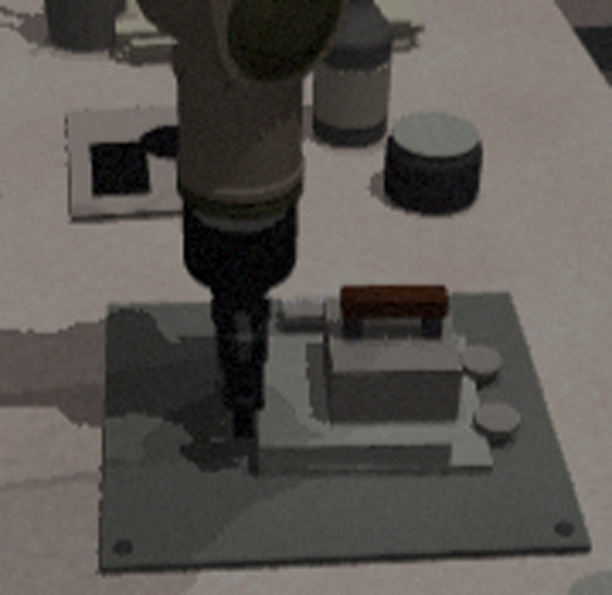

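Emit:
move_arm(series=[[1,[1,0,0],[0,0,0]],[1,[2,0,0],[0,0,0]],[1,[2,0,0],[0,0,0]]])

```text
time: 5.52
tool_pos: [0.5209, -0.0029, 0.0247]
tcp_rot: [-0.704, 0.03, 0.709, 0.028]
wrist_force: [-10.7, -0.4, 5.9]
width: 0.997
```

Emit:
move_arm(series=[[1,[2,0,0],[0,0,0]],[1,[4,0,0],[0,0,0]],[1,[4,0,0],[0,0,0]]])

```text
time: 5.77
tool_pos: [0.5215, -0.0034, 0.0246]
tcp_rot: [-0.702, 0.031, 0.711, 0.028]
wrist_force: [-19.3, -0.2, 13.7]
width: 1.002
```

Emit:
move_arm(series=[[1,[-15,0,0],[0,0,0]],[1,[-15,0,40],[0,0,0]],[1,[-15,0,80],[0,0,0]],[1,[-10,-20,120],[0,0,7]],[1,[0,-50,140],[0,0,14]]])

```text
time: 6.18
tool_pos: [0.5296, -0.0488, 0.169]
tcp_rot: [0.706, 0.062, -0.703, 0.062]
wrist_force: [1.8, 0.0, -0.4]
width: 1.003
```

Run:
```python
from h import *
s=r.state(); print(s["tool_pos"],s["tcp_rot"],s["q"].round(2))
```

```text
[ 0.52960205 -0.04877289  0.16899268] [ 0.70589395  0.06183659 -0.70289639  0.0618597 ] [ 0.27  0.5  -0.4   2.1   0.34  0.6  -1.76]
```

Emit:
move_arm(series=[[1,[64,-63,0],[0,0,76]],[1,[64,-63,0],[0,0,76]],[1,[64,-63,0],[0,0,76]],[1,[64,-63,0],[0,0,76]],[1,[64,-63,0],[0,0,76]]])

```text
time: 6.6
tool_pos: [0.5936, -0.1162, 0.1652]
tcp_rot: [0.653, 0.272, -0.652, 0.273]
wrist_force: [0.9, 0.6, -0.4]
width: 1.002
```

```bash
cat > st.py <<'E'
from h import *
from scipy.spatial.transform import Rotation as Ro
s=r.state(); M=Ro.from_quat(s["tcp_rot"]).as_matrix(); y=M[:,1]
H=np.array([.6141,.0134]); b=Rz(.074)@(s["tool_pos"][:2]-H)
print(s["time"],"pos",s["tool_pos"].round(4),"homefr",b.round(4),"jaw yaw",np.arctan2(-y[0],y[1]).round(3),"x",M[:,0].round(3),"F",s["wrist_force"].round(1),"q",s["q"].round(2))
E
python3 st.py
```

```text
6.6 pos [ 0.5936 -0.1162  0.1652] homefr [-0.0108 -0.1308] jaw yaw -2.349 x [ 0.002 -0.001 -1.   ] F [ 0.9  0.6 -0.4] q [ 0.48  0.61 -0.57  1.93  0.48  0.74 -1.15]
```

Emit:
move_arm(series=[[1,[0,0,0],[0,0,40]],[1,[0,0,0],[0,0,40]],[1,[0,0,-30],[0,0,40]],[1,[0,0,-60],[0,0,40]],[1,[0,0,-90],[0,0,40]]])

```text
time: 7.02
tool_pos: [0.5936, -0.1152, 0.0747]
tcp_rot: [0.537, 0.459, -0.536, 0.462]
wrist_force: [-0.1, -0.6, -0.6]
width: 1.0
```

```bash
python3 st.py; python3 look.py 8
```

```text
7.0167 pos [ 0.5936 -0.1152  0.0747] homefr [-0.0109 -0.1298] jaw yaw -1.723 x [ 0.004 -0.001 -1.   ] F [-0.1 -0.6 -0.6] q [ 0.51  0.76 -0.63  1.98  0.75  0.64 -0.77]
7.1167 [ 0.5905 -0.1153  0.0712] [ 0.51  0.77 -0.63  1.98  0.75  0.64 -0.77] [-0.2  0.2 -0.5]
```

View pics/side8.png

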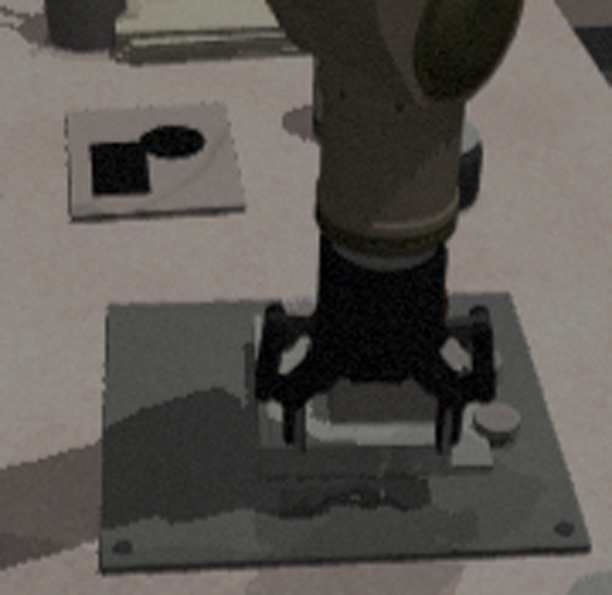

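View pics/top8.png

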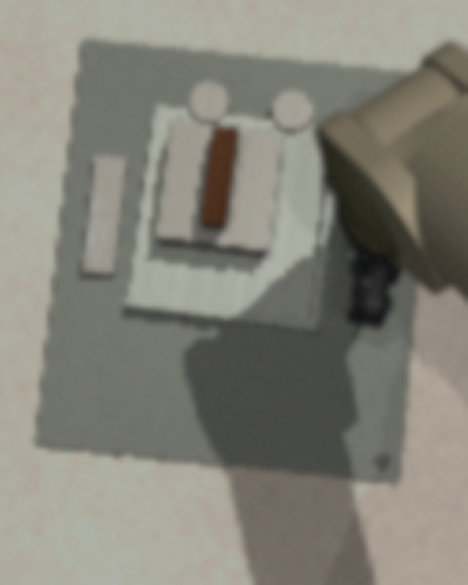

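Emit:
move_arm(series=[[1,[0,0,-25],[0,0,0]],[1,[0,0,-45],[0,0,0]],[1,[0,3,-46],[0,0,0]],[1,[0,6,-46],[0,0,0]],[1,[0,10,-46],[0,0,0]]])

```text
time: 7.53
tool_pos: [0.5933, -0.1047, 0.0307]
tcp_rot: [0.539, 0.458, -0.538, 0.459]
wrist_force: [0.6, 1.0, 0.5]
width: 0.999
```

```bash
python3 st.py
```

```text
7.5333 pos [ 0.5933 -0.1047  0.0307] homefr [-0.012  -0.1193] jaw yaw -1.731 x [ 0.002 -0.001 -1.   ] F [0.6 1.  0.5] q [ 0.45  0.82 -0.56  2.    0.82  0.56 -0.86]
```

Emit:
move_arm(series=[[1,[0,2,-4],[0,0,5]],[1,[0,6,-4],[0,0,5]],[1,[1,10,-4],[0,0,5]],[1,[1,14,-4],[0,0,5]],[1,[1,18,-4],[0,0,5]]])

```text
time: 7.95
tool_pos: [0.5944, -0.0891, 0.0261]
tcp_rot: [-0.518, -0.479, 0.519, -0.482]
wrist_force: [2.9, -7.8, 3.8]
width: 0.996
```

```bash
python3 st.py;python3 look.py 9
```

```text
7.95 pos [ 0.5944 -0.0891  0.0261] homefr [-0.012  -0.1037] jaw yaw -1.647 x [ 0.002 -0.004 -1.   ] F [ 2.9 -7.8  3.8] q [ 0.43  0.82 -0.57  2.01  0.85  0.57 -0.83]
8.05 [ 0.5944 -0.088   0.0261] [ 0.43  0.82 -0.57  2.01  0.85  0.56 -0.83] [ 1.9 -3.6  1.3]
```

View pics/top9.png

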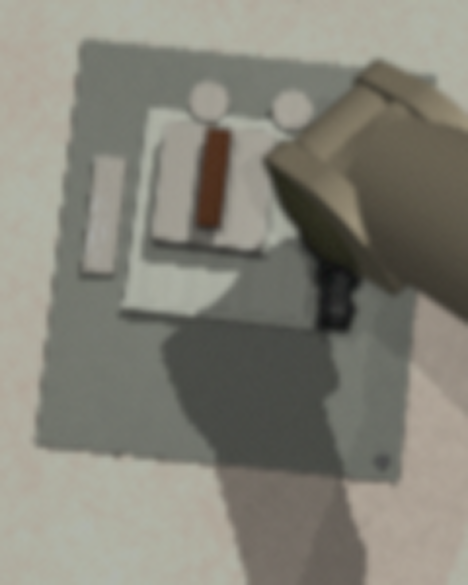

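Emit:
move_arm(series=[[1,[0,4,0],[0,0,0]],[1,[1,7,0],[0,0,0]],[1,[1,10,0],[0,0,0]],[1,[1,13,0],[0,0,0]],[1,[1,15,0],[0,0,0]]])

```text
time: 8.47
tool_pos: [0.5947, -0.0742, 0.0258]
tcp_rot: [-0.518, -0.479, 0.519, -0.482]
wrist_force: [0.2, -8.1, 4.7]
width: 1.0
```

```bash
python3 st.py
```

```text
8.4667 pos [ 0.5947 -0.0742  0.0258] homefr [-0.0129 -0.0888] jaw yaw -1.646 x [ 0.001 -0.005 -1.   ] F [ 0.2 -8.1  4.7] q [ 0.4   0.82 -0.57  2.01  0.85  0.56 -0.85]
```

Emit:
move_arm(series=[[1,[0,2,0],[0,0,0]],[1,[0,4,0],[0,0,0]],[1,[0,6,0],[0,0,0]],[1,[0,6,0],[0,0,0]]])

```text
time: 8.8
tool_pos: [0.5946, -0.0691, 0.0259]
tcp_rot: [-0.517, -0.479, 0.52, -0.482]
wrist_force: [0.3, -10.0, 5.5]
width: 1.001
```

```bash
python3 st.py;python3 look.py 10
```

```text
8.8 pos [ 0.5946 -0.0691  0.0259] homefr [-0.0133 -0.0837] jaw yaw -1.646 x [ 0.001 -0.006 -1.   ] F [  0.3 -10.    5.5] q [ 0.39  0.82 -0.57  2.01  0.85  0.56 -0.86]
8.9 [ 0.5946 -0.0691  0.0258] [ 0.39  0.82 -0.57  2.01  0.85  0.56 -0.86] [ 1.1 -9.5  6.9]
```

View pics/top10.png

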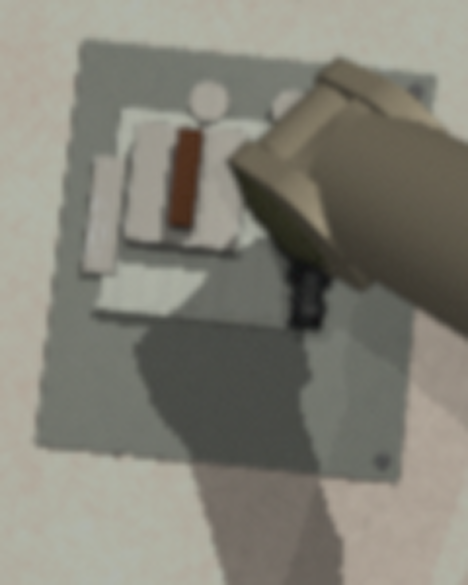

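Emit:
move_arm(series=[[1,[0,2,0],[0,0,0]],[1,[0,4,0],[0,0,0]],[1,[0,4,0],[0,0,0]]])

```text
time: 9.15
tool_pos: [0.5946, -0.069, 0.0259]
tcp_rot: [-0.516, -0.477, 0.522, -0.483]
wrist_force: [0.7, -20.3, 8.9]
width: 1.0
```

Emit:
move_arm(series=[[1,[0,-15,0],[0,0,0]],[1,[0,-20,30],[0,0,0]],[1,[0,-30,70],[0,0,0]],[1,[-20,-60,110],[0,0,-7]],[1,[-40,-90,140],[0,0,-14]]])

```text
time: 9.57
tool_pos: [0.5624, -0.1397, 0.1559]
tcp_rot: [0.574, 0.414, -0.572, 0.414]
wrist_force: [0.7, -1.2, -0.3]
width: 1.0
```

```bash
python3 st.py;python3 look.py 11
```

```text
9.5667 pos [ 0.5624 -0.1397  0.1559] homefr [-0.0402 -0.1565] jaw yaw -1.89 x [ 0.003  0.001 -1.   ] F [ 0.7 -1.2 -0.3] q [ 0.61  0.63 -0.69  1.99  0.6   0.73 -0.77]
9.6667 [ 0.5606 -0.1457  0.1575] [ 0.62  0.62 -0.69  1.99  0.6   0.73 -0.77] [ 0.2 -1.1 -0.9]
```

View pics/top11.png

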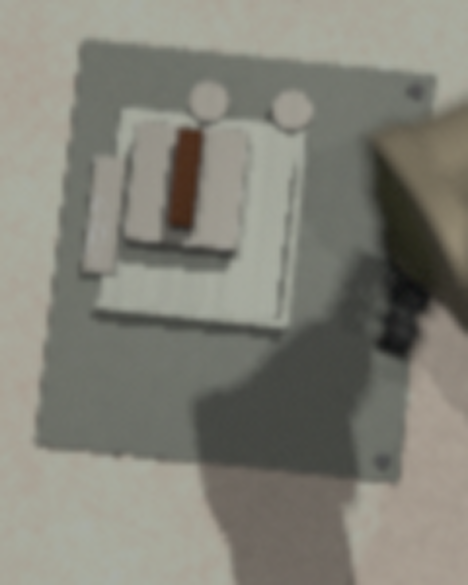

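View pics/side11.png

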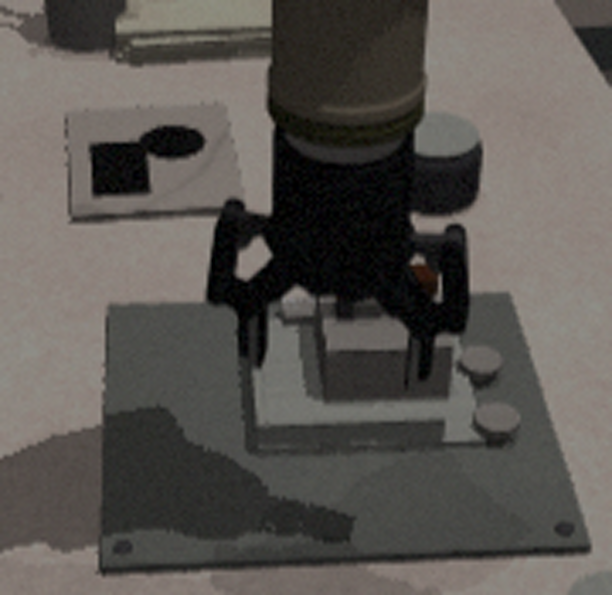

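```bash
python3 plate.py 11 120 108 305 123
python3 - <<'E'
from h import *
c=dict(np.load("top11.npz")); g=lambda u,v,z: ray(c,(200+u/3.9-.4,125+v/3.9-.4),z)
f=c["frame"].astype(int)
A=g(94,314,.036)
B=g(283,328,.036); H=np.array([.6141,.0134])
for P in (A,B,g(120,108,.018),g(305,123,.018)): print((Rz(.074)@(P[:2]-H)).round(4))
# handle
m=((f[...,0]-f[...,2]>22)&(f[...,0]<100)).astype(np.uint8); m[:155]=0;m[190:]=0;m[:,:238]=0;m[:,258:]=0
k,_=cv2.findContours(m,cv2.RETR_EXTERNAL,cv2.CHAIN_APPROX_NONE); k=max(k,key=cv2.contourArea); b=cv2.minAreaRect(k)
P=np.array([ray(c,p,.100) for p in cv2.boxPoints(b)]);print(b,P.mean(0),np.linalg.norm(P-np.roll(P,1,0),axis=1)); print("home fr handle",Rz(.074)@(P.mean(0)[:2]-H))
E
```

```text
len 0.1443 yaw -0.053 rel 0.021 centre [0.6118 0.013 ] in home frame [-0.0022 -0.0005]
[-0.0874  0.0739]
[-0.0833 -0.0691]
[0.0763 0.0732]
[ 0.0792 -0.071 ]
((246.99998474121094, 170.0), (6.184165954589844, 24.51580047607422), 6.34019136428833) [0.62799459 0.02687188 0.1       ] [0.01747031 0.07051704 0.01759907 0.07050608]
home fr handle [0.01286055 0.01446227]
```

Emit:
move_arm(series=[[1,[-52,180,0],[0,0,-72]],[1,[-52,180,0],[0,0,-72]],[1,[-52,180,0],[0,0,-72]],[1,[-52,180,0],[0,0,-72]],[1,[-52,180,0],[0,0,-72]]])

```text
time: 10.08
tool_pos: [0.5079, 0.0443, 0.1539]
tcp_rot: [0.673, 0.219, -0.672, 0.218]
wrist_force: [-0.6, 0.0, 0.1]
width: 0.998
```

```bash
python3 st.py
```

```text
10.0833 pos [0.5079 0.0443 0.1539] homefr [-0.1082  0.0229] jaw yaw -2.513 x [ 0.     0.002 -1.   ] F [-0.6  0.   0.1] q [ 0.16  0.52 -0.51  2.15  0.46  0.57 -1.62]
```

Emit:
move_arm(series=[[1,[-6,-14,0],[0,0,-40]],[1,[-6,-14,0],[0,0,-40]],[1,[-6,-14,0],[0,0,-40]],[1,[-6,-14,-30],[0,0,-40]],[1,[-6,-14,-60],[0,0,-40]]])

```text
time: 10.5
tool_pos: [0.5048, 0.0255, 0.0942]
tcp_rot: [0.709, -0.0, -0.706, -0.001]
wrist_force: [0.1, 0.5, -0.6]
width: 1.002
```

```bash
python3 st.py
```

```text
10.5 pos [0.5048 0.0255 0.0942] homefr [-0.1099  0.0039] jaw yaw 3.14 x [ 0.004  0.001 -1.   ] F [ 0.1  0.5 -0.6] q [ 0.01  0.59 -0.25  2.21  0.38  0.37 -2.13]
```

Emit:
move_arm(series=[[1,[-2,0,-35],[0,0,-4.5]],[1,[-2,0,-66],[0,0,-4.5]],[1,[-2,0,-68],[0,0,-4.5]],[1,[4,0,-68],[0,0,-4.5]],[1,[9,0,-68],[0,0,-4.5]]])

```text
time: 10.92
tool_pos: [0.5131, 0.0253, 0.0263]
tcp_rot: [-0.706, 0.025, 0.707, 0.025]
wrist_force: [0.7, -0.3, -0.2]
width: 1.0
```

```bash
python3 st.py
```

```text
10.9167 pos [0.5131 0.0253 0.0263] homefr [-0.1016  0.0044] jaw yaw 3.07 x [-0.001 -0.    -1.   ] F [ 0.7 -0.3 -0.2] q [-0.06  0.71 -0.14  2.22  0.42  0.23 -2.22]
```

Emit:
move_arm(series=[[1,[4,0,0],[0,0,0]],[1,[8,0,0],[0,0,0]],[1,[10,0,0],[0,0,0]],[1,[12,-1,0],[0,0,0]],[1,[12,-1,0],[0,0,0]]])

```text
time: 11.33
tool_pos: [0.5233, 0.0234, 0.0266]
tcp_rot: [-0.706, 0.026, 0.707, 0.026]
wrist_force: [-5.3, 0.9, 5.2]
width: 0.999
```

```bash
python3 st.py
```

```text
11.3333 pos [0.5233 0.0234 0.0266] homefr [-0.0913  0.0032] jaw yaw 3.069 x [-0.002 -0.    -1.   ] F [-5.3  0.9  5.2] q [-0.05  0.72 -0.15  2.2   0.42  0.25 -2.21]
```

Emit:
move_arm(series=[[1,[2,0,0],[0,0,0]],[1,[4,0,0],[0,0,0]],[1,[6,0,0],[0,0,0]],[1,[6,0,0],[0,0,0]]])

```text
time: 11.67
tool_pos: [0.525, 0.0231, 0.0263]
tcp_rot: [-0.703, 0.027, 0.71, 0.025]
wrist_force: [-18.0, 3.4, 12.0]
width: 1.003
```

```bash
python3 st.py
```

```text
11.6667 pos [0.525  0.0231 0.0263] homefr [-0.0896  0.0031] jaw yaw 3.069 x [-0.01  -0.002 -1.   ] F [-18.    3.4  12. ] q [-0.04  0.72 -0.16  2.19  0.41  0.27 -2.21]
```

Emit:
move_arm(series=[[1,[-18,0,0],[0,0,0]],[1,[-20,0,35],[0,0,0]],[1,[-20,0,75],[0,0,0]],[1,[-20,0,115],[0,0,0]],[1,[-20,0,155],[0,0,0]]])

```text
time: 12.08
tool_pos: [0.5102, 0.0233, 0.1834]
tcp_rot: [-0.707, 0.026, 0.707, 0.026]
wrist_force: [0.9, -1.1, -0.0]
width: 0.997
```

```bash
python3 st.py; python3 look.py 12
```

```text
12.0833 pos [0.5102 0.0233 0.1834] homefr [-0.1043  0.0022] jaw yaw 3.068 x [-0. -0. -1.] F [ 0.9 -1.1 -0. ] q [ 0.1   0.45 -0.36  2.13  0.27  0.6  -2.09]
12.1833 [0.5134 0.0236 0.1872] [ 0.1   0.45 -0.36  2.13  0.27  0.6  -2.09] [0.8 0.  0.3]
```

View pics/top12.png

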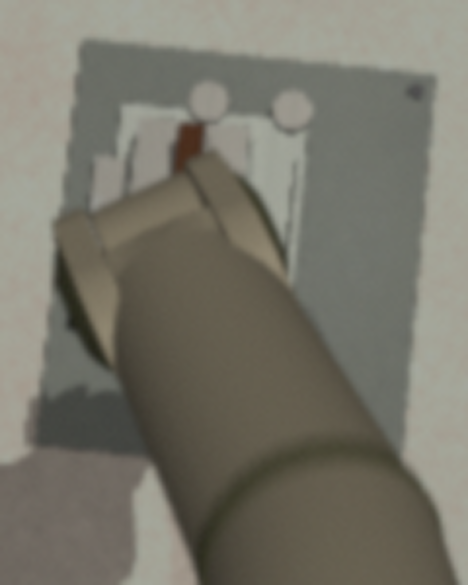

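View pics/side12.png

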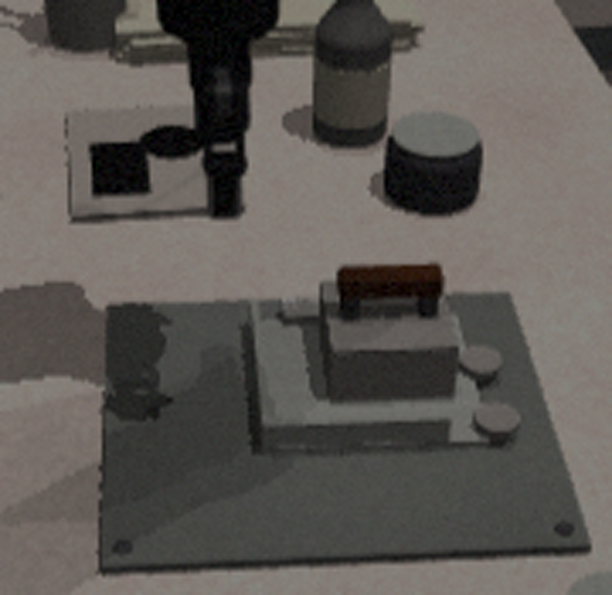

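```bash
python3 plate.py 12 122 103 309 121
python3 - <<'E'
from h import *
s=dict(np.load("side12.npz")); c=dict(np.load("top12.npz"))
H=np.array([.6141,.0134]); 
def hp(x,y,z): return np.r_[H+Rz(-.074)@np.array([x,y]),z]
# expected pixel of home plate corners vs seen in crops
for n,p in dict(FR=(.08,-.073,.018),NRtop=(-.08,-.073,.038),NRbot=(-.08,-.073,.012),NL=(-.08,.073,.038),hn=(-.021,.004,.102),hf=(.053,.004,.102)).items():
    X=hp(*p); print(n,"side",((proj(s,X)+.4-[170,100])*3.4).round(0),"top",((proj(c,X)+.4-[200,125])*3.9).round(0))
E
```

```text
len 0.1461 yaw -0.069 rel 0.005 centre [0.6148 0.012 ] in home frame [ 0.0008 -0.0013]
FR side [491. 437.] top [308. 122.]
NRtop side [262. 424.] top [289. 324.]
NRbot side [262. 452.] top [287. 327.]
NL side [250. 297.] top [ 96. 304.]
hn side [340. 279.] top [194. 224.]
hf side [445. 276.] top [205. 124.]
```

Emit:
move_arm(series=[[1,[118,3,0],[0,0,0]],[1,[118,3,0],[0,0,0]],[1,[118,3,-10],[0,0,0]],[1,[118,3,-30],[0,0,0]],[1,[118,3,-30],[0,0,0]]])

```text
time: 12.6
tool_pos: [0.6286, 0.0259, 0.1481]
tcp_rot: [-0.705, 0.026, 0.708, 0.026]
wrist_force: [-1.3, -1.1, -1.4]
width: 0.999
```

```bash
python3 st.py; python3 look.py 13
```

```text
12.6 pos [0.6286 0.0259 0.1481] homefr [0.0135 0.0136] jaw yaw 3.068 x [-0.003 -0.    -1.   ] F [-1.3 -1.1 -1.4] q [ 0.08  0.62 -0.33  1.89  0.3   0.68 -2.06]
12.7 [0.6273 0.0262 0.1503] [ 0.08  0.62 -0.33  1.89  0.3   0.68 -2.06] [ 0.4 -0.5  0.4]
```

View pics/side13.png

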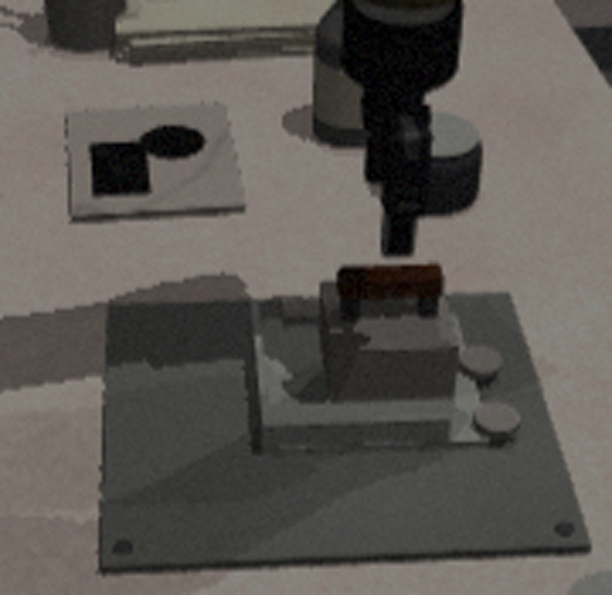

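Emit:
move_arm(series=[[1,[4,0,-30],[0,0,0]],[1,[4,0,-50],[0,0,0]],[1,[4,0,-62],[0,0,0]],[1,[4,0,-62],[0,0,0]]])

```text
time: 13.03
tool_pos: [0.6307, 0.0264, 0.0872]
tcp_rot: [-0.705, 0.026, 0.708, 0.025]
wrist_force: [-0.4, -0.1, 0.4]
width: 0.998
```

```bash
python3 st.py; python3 look.py 14
```

```text
13.0333 pos [0.6307 0.0264 0.0872] homefr [0.0156 0.0142] jaw yaw 3.069 x [-0.004 -0.001 -1.   ] F [-0.4 -0.1  0.4] q [ 0.05  0.7  -0.28  1.92  0.34  0.57 -2.1 ]
13.1333 [0.6322 0.0267 0.0894] [ 0.06  0.7  -0.29  1.92  0.34  0.57 -2.1 ] [ 0.7  0.4 -0.7]
```

View pics/side14.png

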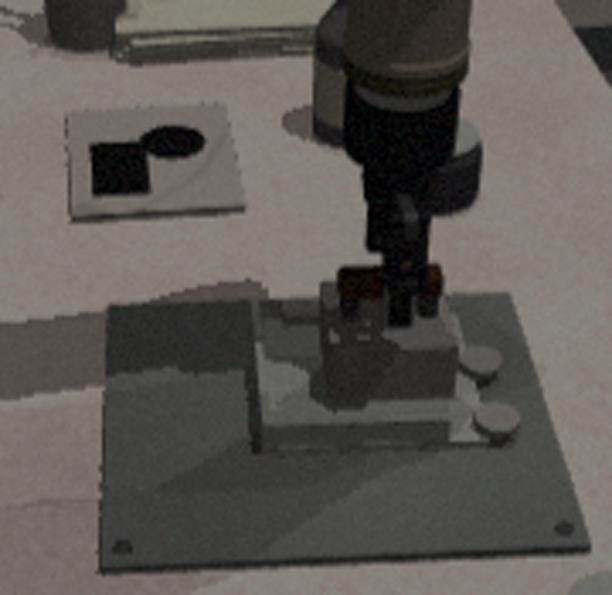

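Run:
```python
from look import *
look("wrist","14",(0,0,512,384),1.4)
```

```text
(no output)
```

View pics/wrist14.png

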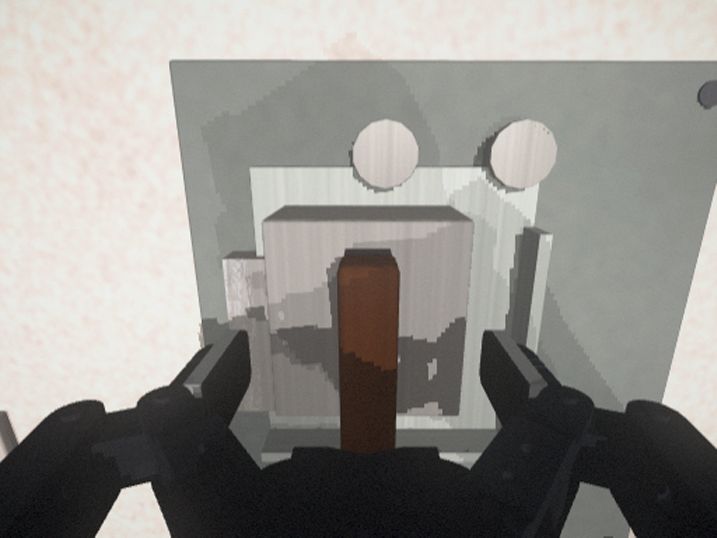

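Emit:
move_arm(series=[[0,[0,0,0],[0,0,0]],[0,[0,0,0],[0,0,0]],[0,[0,0,0],[0,0,0]],[0,[0,0,0],[0,0,0]],[0,[0,0,0],[0,0,0]]])

```text
time: 13.6
tool_pos: [0.6325, 0.0266, 0.0887]
tcp_rot: [-0.706, 0.026, 0.707, 0.026]
wrist_force: [1.1, -0.8, 0.0]
width: 0.297
```

Emit:
move_arm(series=[[0,[0,0,0],[0,0,0]],[0,[0,0,0],[0,0,0]],[0,[0,0,0],[0,0,0]]])

```text
time: 13.85
tool_pos: [0.6324, 0.0264, 0.0887]
tcp_rot: [-0.706, 0.026, 0.707, 0.026]
wrist_force: [-1.4, -0.4, 5.4]
width: 0.223
```

```bash
python3 st.py; python3 look.py 15
```

```text
13.85 pos [0.6324 0.0264 0.0887] homefr [0.0173 0.0144] jaw yaw 3.069 x [-0.001 -0.    -1.   ] F [-1.4 -0.4  5.4] q [ 0.06  0.7  -0.29  1.92  0.34  0.57 -2.1 ]
13.95 [0.6324 0.0264 0.0888] [ 0.06  0.7  -0.29  1.92  0.34  0.57 -2.1 ] [-2.  -0.7  5.8]
```

View pics/side15.png

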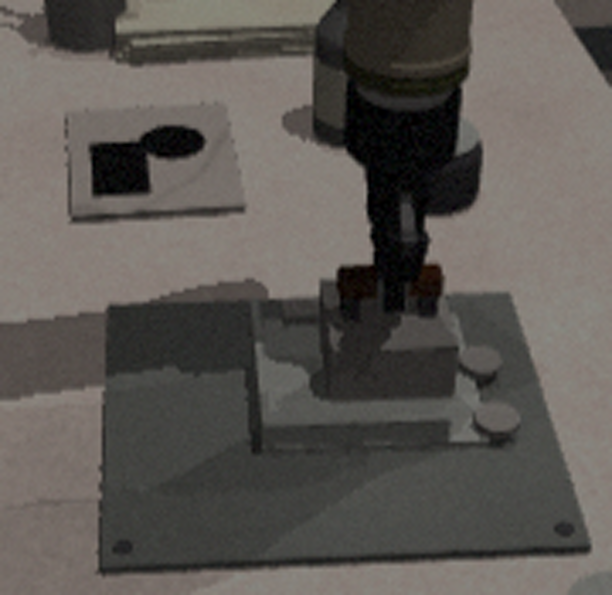

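Emit:
move_arm(series=[[0,[0,0,2],[0,0,0]],[0,[0,0,5],[0,0,0]],[0,[0,0,8],[0,0,0]],[0,[0,0,11],[0,0,0]],[0,[0,0,14],[0,0,0]]])

```text
time: 14.37
tool_pos: [0.6315, 0.0264, 0.1018]
tcp_rot: [-0.705, 0.026, 0.708, 0.026]
wrist_force: [-1.1, -0.3, -13.5]
width: 0.222
```

```bash
python3 st.py; python3 look.py 16
```

```text
14.3667 pos [0.6315 0.0264 0.1018] homefr [0.0164 0.0143] jaw yaw 3.069 x [-0.003 -0.    -1.   ] F [ -1.1  -0.3 -13.5] q [ 0.06  0.68 -0.3   1.91  0.33  0.6  -2.09]
14.4667 [0.6317 0.0265 0.1024] [ 0.06  0.68 -0.3   1.91  0.33  0.6  -2.09] [ -1.    0.1 -10.2]
```

View pics/side16.png

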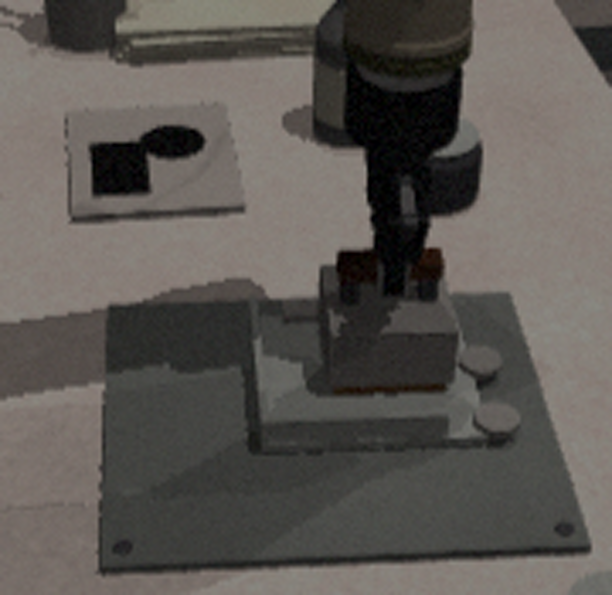

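Cover is coming off cleanly with the plate staying down. Continue straight up.

Emit:
move_arm(series=[[0,[0,0,3],[0,0,0]],[0,[0,0,6],[0,0,0]],[0,[0,0,9],[0,0,0]],[0,[0,0,12],[0,0,0]],[0,[0,0,15],[0,0,0]]])

```text
time: 14.88
tool_pos: [0.6326, 0.0267, 0.1179]
tcp_rot: [-0.706, 0.026, 0.707, 0.026]
wrist_force: [-1.3, -0.7, -2.7]
width: 0.223
```

Emit:
move_arm(series=[[0,[0,0,6],[0,0,0]],[0,[0,0,12],[0,0,0]],[0,[0,0,20],[0,0,0]],[0,[0,0,28],[0,0,0]],[0,[0,0,36],[0,0,0]]])

```text
time: 15.3
tool_pos: [0.6329, 0.0268, 0.1549]
tcp_rot: [0.707, -0.026, -0.706, -0.026]
wrist_force: [0.2, -0.0, -3.0]
width: 0.221
```

Emit:
move_arm(series=[[0,[0,0,12],[0,0,0]],[0,[0,0,24],[0,0,0]],[0,[0,0,36],[0,0,0]],[0,[0,0,44],[0,0,0]],[0,[0,0,44],[0,0,0]]])

```text
time: 15.72
tool_pos: [0.6334, 0.0268, 0.1998]
tcp_rot: [0.707, -0.026, -0.706, -0.026]
wrist_force: [0.4, 0.1, -2.5]
width: 0.223
```

```bash
python3 st.py; python3 look.py 17
```

```text
15.7167 pos [0.6334 0.0268 0.1998] homefr [0.0182 0.0148] jaw yaw 3.069 x [ 0.002  0.    -1.   ] F [ 0.4  0.1 -2.5] q [ 0.1   0.56 -0.35  1.85  0.26  0.78 -2.03]
15.8167 [0.6324 0.0265 0.1977] [ 0.1   0.56 -0.35  1.85  0.27  0.78 -2.03] [-0.9 -0.3 -2.6]
```

View pics/side17.png

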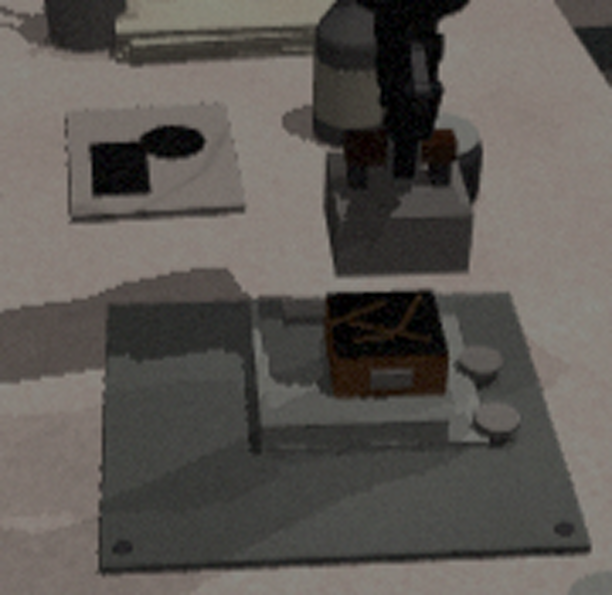

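Emit:
move_arm(series=[[0,[-7,-20,0],[0,0,0]],[0,[-20,-54,0],[0,0,0]],[0,[-34,-92,0],[0,0,0]],[0,[-48,-129,0],[0,0,0]],[0,[-61,-165,0],[0,0,0]]])

```text
time: 16.23
tool_pos: [0.5699, -0.14, 0.1965]
tcp_rot: [-0.706, 0.026, 0.708, 0.026]
wrist_force: [1.2, -0.7, -2.7]
width: 0.221
```

Emit:
move_arm(series=[[0,[-14,-37,0],[0,0,0]],[0,[-28,-74,0],[0,0,0]],[0,[-41,-111,0],[0,0,0]],[0,[-55,-148,0],[0,0,0]],[0,[-66,-180,0],[0,0,0]]])

```text
time: 16.65
tool_pos: [0.5033, -0.321, 0.1965]
tcp_rot: [-0.706, 0.026, 0.708, 0.026]
wrist_force: [0.4, -0.5, -3.2]
width: 0.222
```

Emit:
move_arm(series=[[0,[-6,-16,0],[0,0,0]],[0,[-8,-22,0],[0,0,0]],[0,[-8,-22,-20],[0,0,0]],[0,[-8,-22,-45],[0,0,0]],[0,[-8,-22,-60],[0,0,0]]])

```text
time: 17.07
tool_pos: [0.4969, -0.3393, 0.1352]
tcp_rot: [-0.706, 0.025, 0.708, 0.026]
wrist_force: [-0.3, 0.3, -2.7]
width: 0.221
```

```bash
python3 st.py
python3 - <<'E'
from look import *
look("top","18",(300,150,440,280),4); look("side","18",(150,200,400,384),3)
E
```

```text
17.0667 pos [ 0.4969 -0.3393  0.1352] homefr [-0.0908 -0.3604] jaw yaw 3.069 x [-0.002  0.001 -1.   ] F [-0.3  0.3 -2.7] q [ 0.73  0.61 -0.33  1.96  0.32  0.62 -1.46]
```

View pics/side18.png

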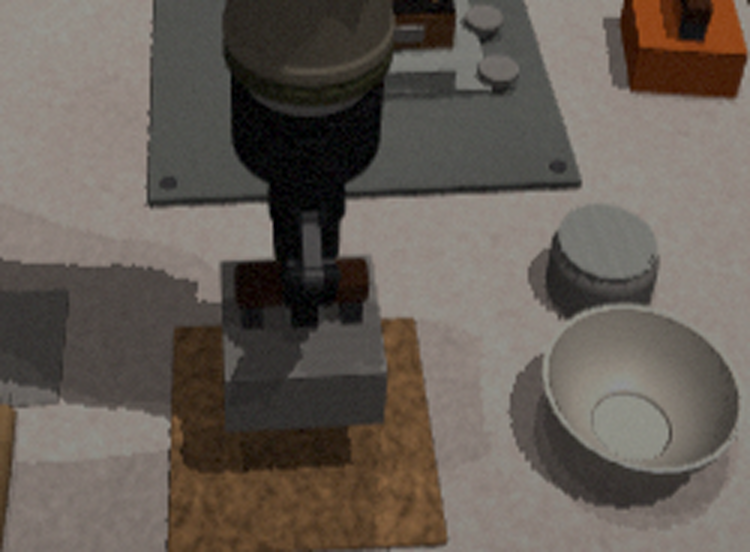

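View pics/top18.png

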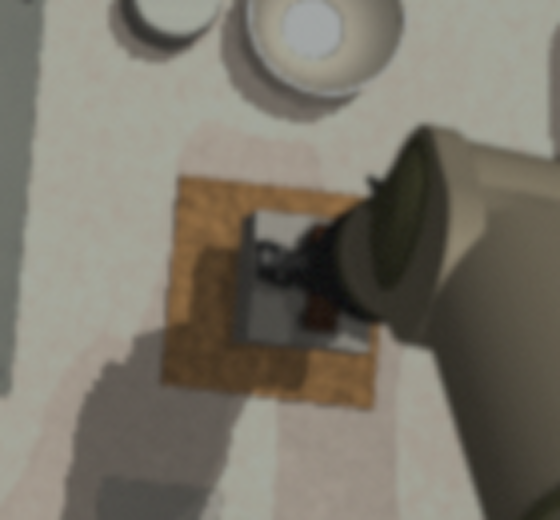

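Emit:
move_arm(series=[[0,[-1,-1,-20],[0,0,0]],[0,[-1,-1,-36],[0,0,0]],[0,[-1,-1,-46],[0,0,0]],[0,[-1,-1,-50],[0,0,0]],[0,[-1,-1,-50],[0,0,0]]])

```text
time: 17.58
tool_pos: [0.4965, -0.3408, 0.087]
tcp_rot: [-0.706, 0.025, 0.707, 0.026]
wrist_force: [0.4, 0.8, -3.2]
width: 0.225
```

Emit:
move_arm(series=[[0,[0,0,-2],[0,0,0]],[0,[0,0,-4],[0,0,0]],[0,[0,0,-6],[0,0,0]],[0,[0,0,-7],[0,0,0]],[0,[0,0,-7],[0,0,0]]])

```text
time: 18.0
tool_pos: [0.4963, -0.3415, 0.0804]
tcp_rot: [-0.706, 0.026, 0.707, 0.026]
wrist_force: [0.0, -0.3, -2.9]
width: 0.218
```

Emit:
move_arm(series=[[0,[0,0,-1],[0,0,0]],[0,[0,0,-2],[0,0,0]],[0,[0,0,-3],[0,0,0]],[0,[0,0,-4],[0,0,0]],[0,[0,0,-4],[0,0,0]]])

```text
time: 18.42
tool_pos: [0.4964, -0.3414, 0.0767]
tcp_rot: [-0.706, 0.026, 0.707, 0.026]
wrist_force: [-1.7, 2.1, 3.3]
width: 0.219
```

Emit:
move_arm(series=[[0.3,[0,0,0],[0,0,0]],[0.5,[0,0,0],[0,0,0]],[1,[0,0,0],[0,0,0]],[1,[0,0,0],[0,0,0]],[1,[0,0,0],[0,0,0]]])

```text
time: 18.83
tool_pos: [0.4965, -0.3414, 0.0763]
tcp_rot: [-0.706, 0.026, 0.707, 0.026]
wrist_force: [-0.1, -0.2, -0.0]
width: 0.851
```

Emit:
move_arm(series=[[1,[0,0,0],[0,0,0]],[1,[0,0,20],[0,0,0]],[1,[0,0,50],[0,0,0]],[1,[0,0,90],[0,0,0]],[1,[0,0,130],[0,0,0]]])

```text
time: 19.25
tool_pos: [0.4958, -0.3409, 0.2071]
tcp_rot: [-0.706, 0.025, 0.708, 0.026]
wrist_force: [0.5, -1.0, 0.6]
width: 0.998
```

Emit:
move_arm(series=[[1,[-20,-40,0],[0,0,0]],[1,[-40,-80,0],[0,0,0]],[1,[-60,-120,0],[0,0,0]],[1,[-80,-160,0],[0,0,0]],[1,[-100,-200,0],[0,0,0]]])

```text
time: 19.67
tool_pos: [0.402, -0.5294, 0.2066]
tcp_rot: [-0.706, 0.026, 0.707, 0.025]
wrist_force: [0.9, -0.1, -1.3]
width: 1.001
```

```bash
python3 st.py
python3 - <<'E'
from look import *
look("top","19",(190,120,420,280),3.4); look("side","19",(150,150,400,384),2.5)
E
```

```text
19.6667 pos [ 0.402  -0.5294  0.2066] homefr [-0.1714 -0.557 ] jaw yaw 3.069 x [-0.001 -0.001 -1.   ] F [ 0.9 -0.1 -1.3] q [ 1.08  0.59 -0.37  1.77  0.28  0.84 -1.07]
```

View pics/side19.png

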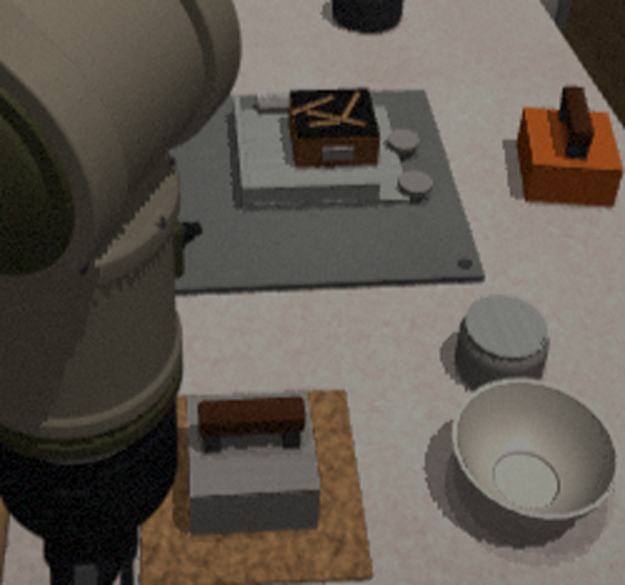

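View pics/top19.png

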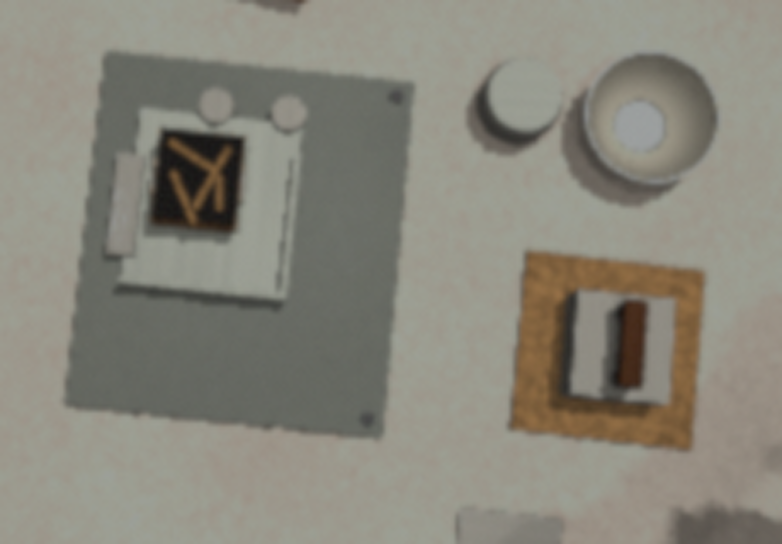

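Run:
```python
from h import *
c=dict(np.load("top19.npz")); H=np.array([.6141,.0134])
g=lambda u,v,z: ray(c,(190+u/3.4-.4,120+v/3.4-.4),z)
P=np.array([g(*p,.054) for p in [(578,290),(675,297),(668,404),(570,398)]]); print("cover",P.mean(0)-[.4958,-.3411,0])
for p,n in [((140,107,.018),"FL"),((302,124,.018),"FR"),((116,288,.036),"NL"),((286,300,.036),"NR")]: print(n,(Rz(.074)@(g(*p)[:2]-H)).round(4))
P=np.array([g(*p,.058) for p in [(163,128),(243,138),(237,232),(151,224)]]);print("block",(Rz(.074)@(P.mean(0)[:2]-H)).round(4))
```

```text
cover [-0.0008567   0.00036142  0.054     ]
FL [0.0801 0.0724]
FR [ 0.0796 -0.0728]
NL [-0.085   0.0742]
NR [-0.0803 -0.0734]
block [0.0127 0.0123]
```

Plate at home (within ~1–2 mm), cover centred on the mat within ~1 mm, gripper clear.

```bash
python3 -c "
from workcell import r
print(r.finish_job())"
```

```text
the job is handed in; nothing more can be done
None
```

I pushed the plate home, lifted the cover straight off, set it in the middle of the cork mat, and handed the job in at about 20 s; no verdict came back.

- **Pushing home:** I used both fingers on the near edge until the plate met the dowels, then on the right edge until it met the stop. A measurement then showed the plate about 2 mm and 0.02 rad off, so I re-pushed the near edge. The pushes ended at about 18–20 N, and the wrist view showed the plate's edge under both dowel heads and the lip.
- **Lifting and placing:** The clips let go after an upward pull of about 13 N. In the side views, the plate stayed down on the bed while the cover came off. The cover met the mat with only a few newtons before I opened the fingers.
- **Last checks (top view):** The far corners of the plate lie within about 1 mm of home. The near-left corner and the block's centre measured 3–5 mm off in x. Blurred edges may explain these, but I did not measure them again. The cover stands about 1 mm from the mat's centre, and the gripper is clear.
- **Other things:** I passed nothing close, and those in the last pictures look unmoved; I did not measure their positions.

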